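Kit the grey hot plate's loose parts into the tray

ROBOT

A 6-joint arm with a two-finger parallel gripper is mounted at the origin on a cart in front of the work surface, level with it; the furniture and walls round the work are solid. World frame = base frame: x ahead of the robot, y to its left, z up, the work surface at z = 0. Lengths are in mm, angles in rad, forces in N, time in s.
With the tool pointing down it reaches from about 350 to 775 mm from the base axis. Payload 7.3 kg.
Tool frame: the origin (TCP) lies on the front face of the gripper's body, between the roots of the fingers; the fingertips stand 66 mm ahead of it and the grasp point (between the pads) lies 47 mm ahead of it (bot.tip_extent is the distance from the TCP to the fingertips, in mm); z points along the fingers, y is the line along which they close (so a half turn about z gives the same grasp; the last joint's range is limited). The gripper opens to 92 mm and grips with 3 to 60 N. Pads are 19 mm wide; open, the fingers measure 130 mm over their backs; the gripper's body (75 mm by 190 mm) begins 47 mm behind the grasp point.
Start: joints at [-1.3, 0.342, 1.524, -0, 1.275, -0.146], TCP at [212.561, -480.059, 292.241] pointing down, gripper open.
Joint ranges: [-2.53, 2.53], [-0.77, 2.02], [0.04, 2.7], [-1, 4.14], [0.28, 2.66], [-3.11, 3.11]. Speed limits (rad/s): [2.57, 2.57, 3.14, 3.14, 3.14, 3.14].

INTERFACE

Orientations are given as [roll, pitch, yaw] about the fixed x, y, z axes, in that order (R = Rz(yaw) Ry(pitch) Rx(roll)).
In Python, from plant import readout, viewer, order, bot gives the robot as it stands.
- The arm moves only by the shell command python3 -m creep 'ROWS'. ROWS is text: rows parted by semicolons, each of 7 numbers parted by spaces: the shift along the world's x, y, z in m, then the turn, a rotation vector about the world's x, y, z in rad, then the opening in per cent of the stroke, from 0 (shut) to 100 (fully open). A call has 1 to 8 rows; each row shifts and turns the commanded pose from where the row before left it; what a row does not reach is not made up. A row lasts 1/12 s, in which the tool goes at most 41.7 mm and 7.16 degrees, less where a joint would pass 70% of its speed; a pose out of reach is approached as far as the arm can. A call is refused whole if a number of a shift passes 0.0417 or a number of a turn 0.125, either way. A call with a gripper value outside its range is refused whole. The fingers move at their own pace and stop on an object; the grip force is fixed at half the most. Time passes only in rows, so rows that do not move let the fingers close. It gives the time, the measured TCP pose, the force, the opening and the grip force at its end, in the units of the state.
- readout.get_obs(): the state, without advancing time (a new reading comes with each control period).
- viewer.capture(name): name is "scene" or "top" or "wrist"; returns the picture (384x512x3 uint8, red, green, blue); there is no depth.
- viewer.camera_info(name): a dict with "fx", "fy", "cx", "cy" (pixels), "origin" and "rotation" of the camera in the world. Camera axes: x right, y up, looking along -z (the intrinsics and any distortion apply to the point x, -y, -z); pixel columns grow to the right and rows downward; lengths in mm; the calibration is good to about 2 mm. A picture is of the moment at which its call begins: read the wrist's pose just before it. camera_info takes no time and is no camera call; for the wrist camera it gives the pose at the moment of the call.
- order.close_job(): hands the job in; it is judged then, once.
The state is a dict: "time": time; "joint_positions": joint angles; "dq": joint speeds; "tau": joint torques, N m; "tool_pos": TCP position; "tcp_rot": TCP orientation; "contact_force": force on the tool from outside, world axes, zero at the start; "moment": the same for the moment, N m; "grip_width": finger opening in mm; "finger_force": force on a finger pad.
Only numpy, scipy, OpenCV 4.12 (cv2) and the standard library are available. Lean on these libraries where they do the work, as an engineer would, in place of code of your own. Each camera call takes 0.05 s, during which the arm holds its last target. There are 200 camera calls.

TASK

Make up the parts kit for the next grey hot plate: put the grey foot into the green deep round nest of the black kitting tray, the grey knob into the yellow wide round nest, the white thermostat into the orange short four-cornered nest and the white terminal strip into the white long narrow nest, each upright and fully down in its nest and let go. The black foot and the black knob are for another model: leave them where they stand.

Things in the scene. Friction and masses are not known exactly. Their poses are not given: they have to be found in the camera images.
- foot_grey: Light-grey plastic foot of a hot plate, standing upright on its flange: a round stem of about 29 mm with a 35 mm flange at the bottom, 36 mm tall, 14 to 24 g; for gripping it behaves as a plain cylinder of 35 mm diameter. Origin: centre of the underside, z up.
- knob_grey: Mid-grey fluted control knob with a white pointer line, lying on its broad face: 41 mm diameter, 24 mm high, about 22 g. Origin: centre of the underside, z up.
- thermostat: Thermostat switch standing upright: white ceramic block 30 mm (x) by 36 mm (y) by 20 mm high, brass tabs sticking out at its +y and -y ends (46 mm overall), a metal spindle on top (38 mm overall height), about 60 g. Pinch the block across its 30 mm (along x). Origin: centre of the underside, z up.
- terminal_strip: White plastic terminal strip lying flat: 22 mm (x) by 70 mm (y) and 16 mm high, with small round screw towers up to 20 mm on top which a finger passes through; about 40 g. Pinch across its 22 mm. Origin: centre of the underside, z up.
- nest_foot: GREEN-walled nest for the foot: central round cup, inside 41 mm wide at the floor, flaring to 52 mm at the rim; floor 6.5 mm, rim 19 mm above the origin. Light grey plate 78 (x) x 102 (y) mm, one of four set 2 x 2 in any order, 5 mm apart, in a fixed black tray with a 25 mm high rim. Origin: centre of the plate's underside, 4 mm above the worktop; z up.
- nest_knob: YELLOW-walled nest for the knob: central shallow round dish, inside 48 mm wide at the floor, flaring to 59 mm at the rim; floor 6.5 mm, rim 14 mm above the origin. Light grey plate 78 (x) x 102 (y) mm, one of four set 2 x 2 in any order, 5 mm apart, in a fixed black tray with a 25 mm high rim. Origin: centre of the plate's underside, 4 mm above the worktop; z up.
- nest_thermostat: ORANGE-walled nest for the thermostat (its y along the nest's y, either way round): flared corner walls, floor 36 (x) x 43 (y) mm, top 46 x 53 mm, gaps for fingers and tabs mid-side; floor 5 mm, wall tops 14 mm above the origin. Light grey plate 78 (x) x 102 (y) mm, one of four set 2 x 2 in any order, 5 mm apart, in a fixed black tray with a 25 mm high rim. Origin: centre of the plate's underside, 4 mm above the worktop; z up.
- nest_terminal: WHITE-walled nest for the strip (its y along the nest's y, either way round): flared corner walls, floor 28 (x) x 76 (y) mm, top 37 x 85 mm, 40 mm finger gaps in the long sides; floor 5 mm, wall tops 13 mm above the origin. Light grey plate 78 (x) x 102 (y) mm, one of four set 2 x 2 in any order, 5 mm apart, in a fixed black tray with a 25 mm high rim. Origin: centre of the plate's underside, 4 mm above the worktop; z up.
- foot_black: Look-alike: the same foot in BLACK plastic (35 mm diameter, 36 mm tall), standing upright. Not to be moved. Origin: centre of the underside.
- knob_black: Look-alike: the same knob in BLACK plastic (41 mm diameter, 24 mm high). Not to be moved. Origin: centre of the underside.
Not all that is in view belongs to the job. What is shaped like the knob_grey but blue is not meant.

How it is judged (in metres and radians):
At the end, for the whole second after the job is handed in: Foot, knob, thermostat and strip each rest on the floor of their own nest: within 9 mm of its centre, 3 to 9.5 mm above its origin, upright within 0.12 rad, thermostat and strip along the nest within 0.3 rad, at rest and released; both black parts under 30 mm from their start (horizontal distance between foot_grey and nest_foot below 0.009 m and z of foot_grey in the frame of nest_foot between 0.003 and 0.0095 m and angle between each of foot_grey, knob_grey, thermostat, terminal_strip's own z axis and vertical below 0.12 rad and linear speed of each of foot_grey, knob_grey, thermostat, terminal_strip below 0.02 m/s and contact force between each of foot_grey, knob_grey, thermostat, terminal_strip and the fingers below 0.1 N and horizontal distance between knob_grey and nest_knob below 0.009 m and z of knob_grey in the frame of nest_knob between 0.003 and 0.0095 m and horizontal distance between thermostat and nest_thermostat below 0.009 m and z of thermostat in the frame of nest_thermostat between 0.003 and 0.0095 m and angle between the y axis of thermostat and the y axis of nest_thermostat, either way round below 0.3 rad and horizontal distance between terminal_strip and nest_terminal below 0.009 m and z of terminal_strip in the frame of nest_terminal between 0.003 and 0.0095 m and angle between the y axis of terminal_strip and the y axis of nest_terminal, either way round below 0.3 rad and distance of each of foot_black, knob_black from where it was at the start of the episode below 0.03 m); the robot touches nothing.
It fails at once if the black foot is moved 30 mm or more (distance of foot_black from where it was at the start of the episode above 0.03 m).
It fails at once if the black knob is moved 30 mm or more (distance of knob_black from where it was at the start of the episode above 0.03 m).
It also fails if it takes over 99 s, if anything falls off the work surface, if the arm or the gripper's body presses on something with over 40 N, if the wrist force passes 120 N, or if a joint passes its speed limit or range.

## Working session

There is one attempt and no reset: what is moved stays moved. The work goes in short steps, Python scripts to look and compute and a shell command to move; the robot and the scene stay as the last step left them, time stands still between calls to the robot, and variables do not carry over. Pictures are saved under pics/ and viewed, at most 14 in all, crops included, and the job is handed in when it is done.

```bash
ls; mkdir -p pics
python3 - <<'E'
from plant import readout, viewer, order, bot
import cv2
print(readout.get_obs())
for n in("top","scene"):
    print(n,viewer.camera_info(n)); im=viewer.capture(n)[:,:,::-1]
    cv2.imwrite(f"pics/{n}0.png",cv2.resize(im,(800,600),interpolation=cv2.INTER_CUBIC))
    cv2.imwrite(f"pics/{n}0raw.png",im)
E
```

```text
pics
{'time': 0.0, 'joint_positions': array([-1.30000568e+00,  3.42745052e-01,  1.52504088e+00,  2.82021781e-06,
        1.27538334e+00, -1.46005583e-01]), 'dq': array([ 2.59255135e-03, -1.77448104e-04, -8.99218090e-04,  8.48539750e-05,
        8.57955003e-04, -1.02935451e-04]), 'tau': array([ 9.98138858e-04, -4.31250143e+01, -2.44216973e+01,  7.18521327e-02,
        5.60707622e-02, -1.23566715e-04]), 'tool_pos': array([ 212.47140462, -479.74350721,  291.52496246]), 'tcp_rot': array([-3.14003321e+00, -2.32045531e-04,  4.16795229e-01]), 'contact_force': array([ 0.54920617, -0.36867766,  0.41647567]), 'moment': array([ 6.12130172e-03, -2.99546488e-03,  3.87078038e-05]), 'finger_force': 0.0, 'grip_width': 91.93955664433587}
top {'fx': 473.65239880940686, 'fy': 473.65239880940686, 'cx': 250.8084800512564, 'cy': 190.48121297124027, 'origin': array([439.91977559, 142.02632285, 956.01101694]), 'rotation': array([ 0.10790177, -0.02169982, -1.55498295])}
scene {'fx': 363.66910930608725, 'fy': 363.66910930608725, 'cx': 250.24863058457422, 'cy': 192.80749530807276, 'origin': array([155.3404411 , 573.86280567, 677.18926463]), 'rotation': array([ 0.73699404, -0.01973675, -2.43240176])}
```

View pics/top0.png

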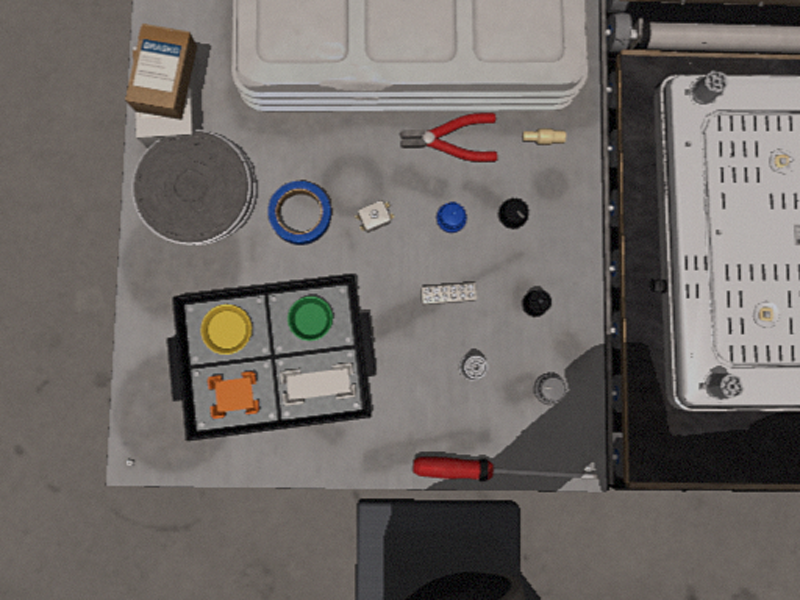

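View pics/scene0.png

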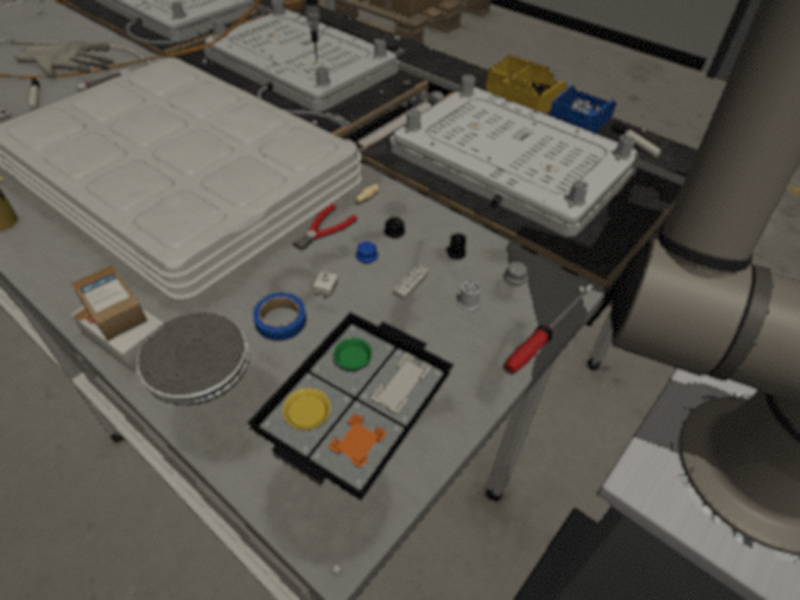

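```bash
cat > h.py <<'E'
import numpy as np
from scipy.spatial.transform import Rotation as R
def ray(ci,u,v):
    d=np.array([(u-ci["cx"])/ci["fx"],-(v-ci["cy"])/ci["fy"],-1])
    return R.from_euler("xyz",ci["rotation"]).as_matrix()@d
def world(ci,u,v,z):
    d=ray(ci,u,v);o=ci["origin"]; return (o+d*(z-o[2])/d[2])[:2]
def pix(ci,p):
    q=R.from_euler("xyz",ci["rotation"]).as_matrix().T@(np.array(p)-ci["origin"])
    return np.array([ci["cx"]-ci["fx"]*q[0]/q[2],ci["cy"]+ci["fy"]*q[1]/q[2]])
E
python3 - <<'E'
import cv2
im=cv2.imread("pics/top0raw.png")
cv2.imwrite("pics/parts.png",cv2.resize(im[120:265,220:380],None,fx=4,fy=4,interpolation=cv2.INTER_CUBIC))
cv2.imwrite("pics/tray.png",cv2.resize(im[170:285,105:245],None,fx=5,fy=5,interpolation=cv2.INTER_CUBIC))
E
```

```text
(no output)
```

View pics/parts.png

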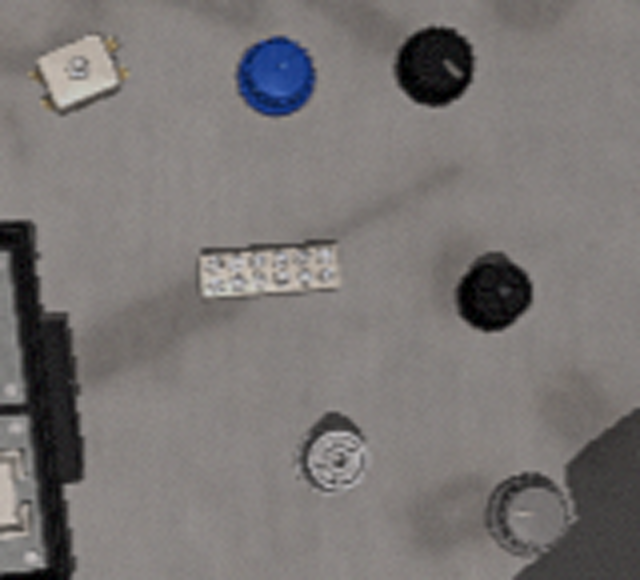

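View pics/tray.png

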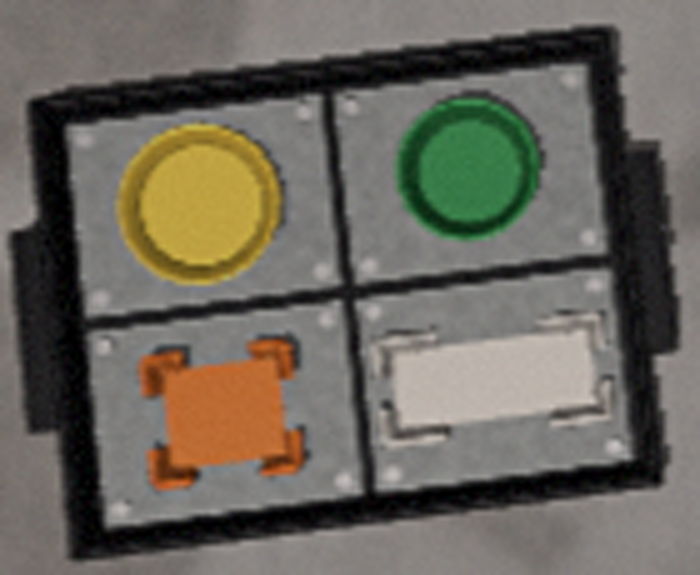

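Run:
```python
from h import *
from plant import viewer
ci=viewer.camera_info("top")
def P(c,z): return world(ci,220+(c[0]+.5)/4-.5,120+(c[1]+.5)/4-.5,z)
def T(c,z): return world(ci,105+(c[0]+.5)/5-.5,170+(c[1]+.5)/5-.5,z)
r=lambda a:np.round(a,1)
for n,c,z in [("foot",(338,460),36),("knob",(533,512),24),("therm",(80.5,73),20),("spindle",(78,67),38),("strip",(271,270),16),("bfoot",(497,292),36),("bknob",(436,66),24),("bluek",(277,74),24)]: print(n,r(P(c,z)))
ang=lambda a,b:np.degrees(np.arctan2(*(b-a)[::-1]))
print("therm y",ang(P((35,75),10),P((110,42),10)),ang(P((47,103),10),P((123,72),10)),ang(P((37,65),20),P((102,36),20)))
print("strip y",ang(P((200,250),16),P((335,243),16)),ang(P((205,297),16),P((340,287),16)))
for n,cs,z in [("yellow rim",[(200,204)],18),("yellow floor",[(203,204)],10.5),("green rim",[(469,168)],23),("green floor",[(465,172)],10.5),
 ("orange floor",[(164,372),(279,360),(286,456),(173,466)],9),("white floor",[(391,361),(593,337),(601,402),(397,426)],9)]:
    print(n,r(np.mean([T(c,z) for c in cs],0)))
print("plate joints",r(T((345,291),8)), "tray y", ang(T((88,323),8),T((607,262),8)),"x",ang(T((368,490),8),T((328,95),8)))
```

```text
foot [455.7  18.9]
knob [432.  -78.8]
therm [647.7 147.2]
spindle [646.6 148.4]
strip [550.2  50.1]
bfoot [539. -59.]
bknob [654.  -31.4]
bluek [648.3  48.7]
therm y -64.67137171405297 -66.30869362375182 -64.35639071356611
strip y -85.95019997307115 -84.71757278214587
yellow rim [498.5 332.3]
yellow floor [499.  332.6]
green rim [514.2 226.3]
green floor [513.6 229. ]
orange floor [416.5 320.8]
white floor [430.7 214.7]
plate joints [465.5 275.5] tray y -82.33826284911665 x 7.66875696962592
```

Candidates: round grey items are at top-view (475,366), narrow and tall with stem and flange, so the grey foot, and (550,388), wider and fluted with a pointer line, so the grey knob. The blue knob (451,217), black knob (513,212) and black foot (537,302) are not meant; the enlarged crop confirms this. The nests are yellow top-left, green top-right, orange bottom-left and white bottom-right. I'll move above the grey foot.

```bash
python3 -m creep '0.0174 0.0356 -0.0065 0 0 0.092 65;0.0174 0.0356 -0.0065 0 0 0.092 65;0.0174 0.0356 -0.0065 0 0 0.092 65;0.0174 0.0356 -0.0065 0 0 0.092 65;0.0174 0.0356 -0.0065 0 0 0.092 65;0.0174 0.0356 -0.0065 0 0 0.092 65;0.0174 0.0356 -0.0065 0 0 0.092 65'
python3 -m creep '0.0174 0.0356 -0.0065 0 0 0.092 65;0.0174 0.0356 -0.0065 0 0 0.092 65;0.0174 0.0356 -0.0065 0 0 0.092 65;0.0174 0.0356 -0.0065 0 0 0.092 65;0.0174 0.0356 -0.0065 0 0 0.092 65;0.0174 0.0356 -0.0065 0 0 0.092 65;0.0174 0.0356 -0.0065 0 0 0.092 65;0 0 0 0 0 0 65'
python3 - <<'E'
from plant import readout,viewer
from h import *
import cv2
viewer.capture("top")
o=readout.get_obs();print(o["time"],o["tool_pos"],o["tcp_rot"],o["contact_force"])
ci=viewer.camera_info("wrist");im=viewer.capture("wrist")[:,:,::-1].copy()
for p in [(455.7,18.9,36),(432,-78.8,24),(550.2,50.1,16)]:
    a=pix(ci,p);print(a)
    cv2.drawMarker(im,tuple(int(round(x)) for x in a),(0,0,255),cv2.MARKER_CROSS,10,1)
cv2.imwrite("pics/w1.png",cv2.resize(im,(800,600)))
E
```

```text
time: 0.68
tool_pos: [334.6, -229.0, 246.3]
tcp_rot: [-3.142, -0.0, 1.065]
contact_force: [1.5, -0.5, -0.0]
grip_width: 59.8
finger_force: 0.0
time: 1.35
tool_pos: [457.5, 23.7, 200.1]
tcp_rot: [3.142, -0.002, 1.715]
contact_force: [-0.7, -1.1, -0.4]
grip_width: 59.8
finger_force: 0.0
1.4 [456.53471997  21.39226483 200.30268761] [-3.14032351e+00 -7.47224915e-04  1.71122568e+00] [-0.47764932 -0.10701535 -0.45393713]
[253.87834818 192.99775147]
[220.77376425 270.16637265]
[348.18062207 171.43067832]
```

View pics/w1.png

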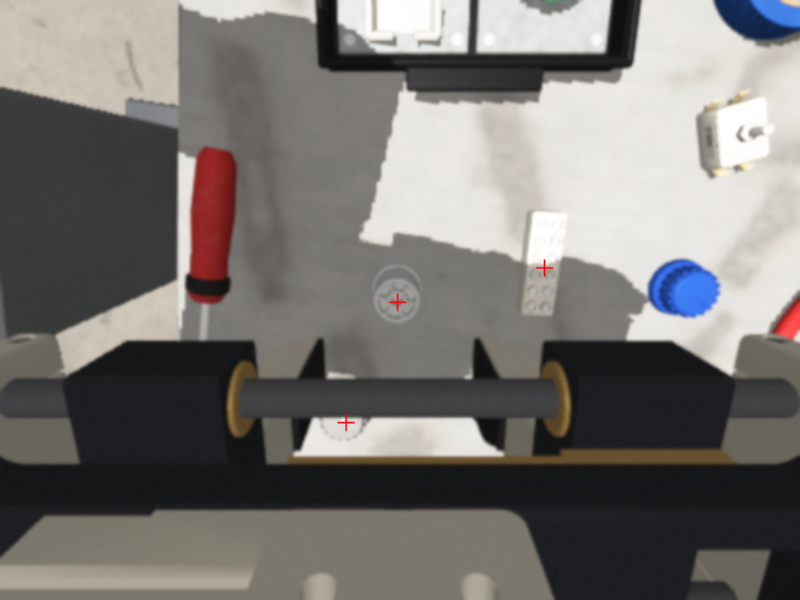

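Predictions land on the foot, knob and strip (397,301; 345,422; ~545,265). I'll go down and grip the foot.

```bash
python3 -m creep '0 0 -0.03 0 0 0 65;0 0 -0.03 0 0 0 65;0 0 -0.03 0 0 0 65;0 0 -0.02 0 0 0 65;0 0 -0.01 0 0 0 65;0 0 0 0 0 0 65;0 0 0 0 0 0 65'
python3 -m creep '0 0 0 0 0 0 0;0 0 0 0 0 0 0;0 0 0 0 0 0 0;0 0 0 0 0 0 0;0 0 0 0 0 0 0'
python3 -m creep '0 0 0.02 0 0 0 0;0 0 0.03 0 0 0 0;0 0 0.03 0 0 0 0;0.0097 0.0349 0 0 0 0 0;0.0097 0.0349 0 0 0 0 0;0.0097 0.0349 0 0 0 0 0;0.0097 0.0349 0 0 0 0 0;0.0097 0.0349 0 0 0 0 0'
python3 -m creep '0.0097 0.0349 0 0 0 0 0;0 0 0 0 0 0 0;0 0 0 0 0 0 0;0 0 0 0 0 0 0'
```

```text
time: 2.03
tool_pos: [455.8, 17.2, 81.2]
tcp_rot: [-3.141, -0.0, 1.702]
contact_force: [-0.5, -0.6, 0.1]
grip_width: 59.6
finger_force: 0.0
time: 2.45
tool_pos: [456.5, 18.3, 81.9]
tcp_rot: [3.14, 0.0, 1.705]
contact_force: [-0.7, -1.0, 4.5]
grip_width: 34.1
finger_force: 30.0
time: 3.12
tool_pos: [504.7, 194.6, 161.6]
tcp_rot: [3.141, 0.0, 1.705]
contact_force: [0.2, -0.1, 0.1]
grip_width: 33.9
finger_force: 30.0
time: 3.45
tool_pos: [513.8, 227.6, 160.9]
tcp_rot: [-3.141, 0.001, 1.706]
contact_force: [0.8, -0.6, -0.4]
grip_width: 34.2
finger_force: 30.0
```

```bash
python3 -m creep '0 0 -0.02 0 0 0 0;0 0 -0.02 0 0 0 0;0 0 -0.015 0 0 0 0;0 0 -0.01 0 0 0 0;0 0 -0.004 0 0 0 0;0 0 0 0 0 0 0;0 0 0 0 0 0 0'
python3 -m creep '0 0 0 0 0 0 44;0 0 0 0 0 0 44;0 0 0 0 0 0 44;0 0 0 0 0 0 44;0 0 0.02 0 0 0 44;0 0 0.03 0 0 0 44;0 0 0.03 0 0 0 44;0 0 0 0 0 0 44'
python3 - <<'E'
from plant import readout,viewer
import cv2
o=readout.get_obs();print(o["time"],o["tool_pos"])
a=viewer.capture("wrist")[:,:,::-1]
cv2.imwrite("pics/w2.png",a)
E
```

```text
time: 4.03
tool_pos: [514.6, 227.0, 92.8]
tcp_rot: [3.141, -0.0, 1.704]
contact_force: [-0.3, -0.8, 0.2]
grip_width: 34.4
finger_force: 30.0
time: 4.7
tool_pos: [516.9, 228.6, 177.9]
tcp_rot: [3.132, -0.001, 1.705]
contact_force: [1.5, 1.0, 0.6]
grip_width: 40.4
finger_force: 0.0
4.7 [516.88501719 228.58057013 177.90430446]
```

View pics/w2.png

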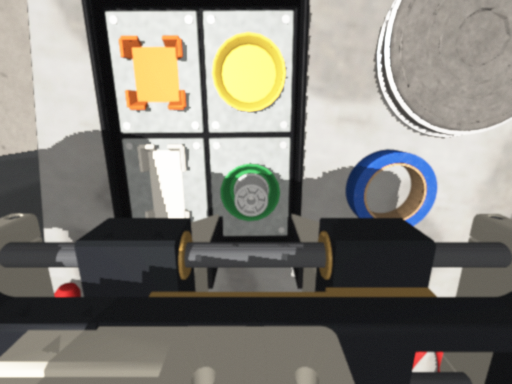

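The foot stands in the green nest (250,195). The knob is next.

```bash
python3 -m creep '-0.0103 -0.0383 0 0 0 0 65;-0.0103 -0.0383 0 0 0 0 65;-0.0103 -0.0383 0 0 0 0 65;-0.0103 -0.0383 0 0 0 0 65;-0.0103 -0.0383 0 0 0 0 65;-0.0103 -0.0383 0 0 0 0 65;-0.0103 -0.0383 0 0 0 0 65;-0.0103 -0.0383 0 0 0 0 65'
python3 -m creep '0 0 0 0 0 0 65;0 0 -0.03 0 0 0 65;0 0 -0.03 0 0 0 65;0 0 -0.02 0 0 0 65;0 0 -0.012 0 0 0 65;0 0 -0.005 0 0 0 65;0 0 0 0 0 0 65;0 0 0 0 0 0 65'
python3 -m creep '0 0 0 0 0 0 0;0 0 0 0 0 0 0;0 0 0 0 0 0 0;0 0 0 0 0 0 0;0 0 0 0 0 0 0'
```

```text
time: 5.42
tool_pos: [430.6, -80.0, 171.5]
tcp_rot: [-3.14, -0.001, 1.705]
contact_force: [1.0, -1.7, 0.0]
grip_width: 59.6
finger_force: 0.0
time: 6.08
tool_pos: [432.0, -78.5, 75.2]
tcp_rot: [-3.141, -0.0, 1.705]
contact_force: [-0.1, -0.2, 0.2]
grip_width: 59.6
finger_force: 0.0
time: 6.5
tool_pos: [432.1, -78.7, 75.6]
tcp_rot: [3.141, 0.0, 1.705]
contact_force: [-0.3, 0.7, 0.5]
grip_width: 33.6
finger_force: 28.9
```

```bash
python3 -m creep '0 0 0.02 0 0 0 0;0 0 0.03 0 0 0 0;0 0 0.03 0 0 0 0;0 0 0 0 0 0 0;0 0 0 0 0 0 0'
python3 - <<'E'
from plant import readout,viewer
from h import *
import cv2
ci=viewer.camera_info("scene"); a=viewer.capture("scene")[:,:,::-1]
u,v=pix(ci,(432,-78.7,85)).astype(int);print(u,v)
c=a[max(v-60,0):v+60,max(u-80,0):u+80]
w=viewer.capture("wrist")[150:384,100:412,::-1]
c=cv2.resize(c,(480,360),interpolation=cv2.INTER_CUBIC); w=cv2.resize(w,(320,240))
o=np.zeros((360,800,3),np.uint8);o[:,:480]=c;o[:240,480:]=w
cv2.imwrite("pics/k1.png",o)
E
```

```text
time: 6.92
tool_pos: [432.7, -78.9, 156.6]
tcp_rot: [3.138, 0.002, 1.705]
contact_force: [-0.3, -0.6, -0.9]
grip_width: 33.5
finger_force: 28.7
332 152
```

View pics/k1.png

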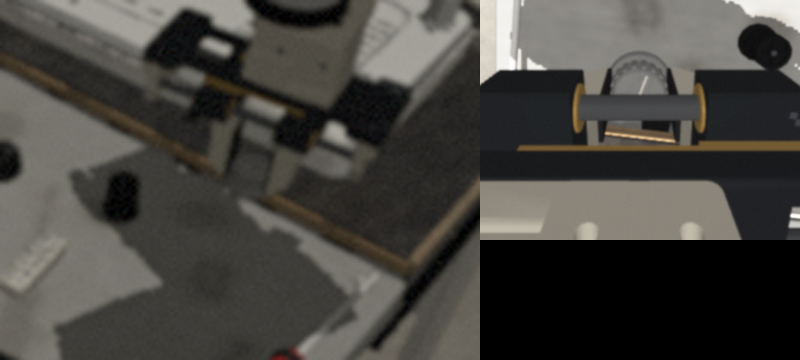

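The knob is held by its narrower barrel, level between the fingers. On to the yellow nest.

```bash
python3 -m creep '0.0061 0.0374 0 0 0 0 0;0.0061 0.0374 0 0 0 0 0;0.0061 0.0374 0 0 0 0 0;0.0061 0.0374 0 0 0 0 0;0.0061 0.0374 0 0 0 0 0;0.0061 0.0374 0 0 0 0 0'
python3 -m creep '0.0061 0.0374 0 0 0 0 0;0.0061 0.0374 0 0 0 0 0;0.0061 0.0374 0 0 0 0 0;0.0061 0.0374 0 0 0 0 0;0.0061 0.0374 0 0 0 0 0;0 0 0 0 0 0 0;0 0 0 0 0 0 0'
python3 -m creep '0 0 -0.025 0 0 0 0;0 0 -0.02 0 0 0 0;0 0 -0.015 0 0 0 0;0 0 -0.006 0 0 0 0;0 0 -0.003 0 0 0 0;0 0 0 0 0 0 0;0 0 0 0 0 0 0'
python3 -m creep '0 0 0 0 0 0 42;0 0 0 0 0 0 42;0 0 0 0 0 0 42;0 0 0.01 0 0 0 42;0 0 0.02 0 0 0 42;0 0 0.03 0 0 0 42;0 0 0.03 0 0 0 42;0 0 0 0 0 0 42'
```

```text
time: 7.52
tool_pos: [467.8, 147.5, 153.6]
tcp_rot: [-3.139, 0.0, 1.705]
contact_force: [1.1, -0.2, 0.7]
grip_width: 33.1
finger_force: 28.7
time: 8.1
tool_pos: [498.0, 334.2, 152.9]
tcp_rot: [-3.139, 0.001, 1.708]
contact_force: [-0.4, 0.7, 0.4]
grip_width: 33.6
finger_force: 28.7
time: 8.68
tool_pos: [499.0, 331.6, 86.2]
tcp_rot: [-3.141, 0.0, 1.704]
contact_force: [0.2, 0.0, -0.1]
grip_width: 33.4
finger_force: 28.7
time: 9.35
tool_pos: [501.5, 334.1, 183.2]
tcp_rot: [3.131, -0.004, 1.705]
contact_force: [0.6, 0.4, 0.5]
grip_width: 38.2
finger_force: 0.0
```

```bash
python3 -m creep '0.0247 -0.0308 0 0 0 0.05 65;0.0247 -0.0308 0 0 0 0.05 65;0.0247 -0.0308 0 0 0 0.05 65;0.0247 -0.0308 0 0 0 0.05 65;0.0247 -0.0308 0 0 0 0.05 65;0.0247 -0.0308 0 0 0 0.05 65;0 0 0 0 0 0 65;0 0 0 0 0 0 65'
python3 - <<'E'
from plant import readout,viewer
from h import *
import cv2
ci=viewer.camera_info("wrist");a=viewer.capture("wrist")[:,:,::-1]
u,v=pix(ci,(647.2,147.7,20)).astype(int);print(u,v)
w=cv2.resize(a[v-50:v+50,u-65:u+65],None,fx=4,fy=4,interpolation=cv2.INTER_CUBIC)
t=math=np.radians(24.9);X=np.array([np.cos(t),np.sin(t),0]);Y=np.array([-X[1],X[0],0])
pts=[(pix(ci,np.array([647.2,147.7,20])+X*sx*15+Y*sy*18)-[u-65,v-50]+.5)*4-.5 for sx,sy in((1,1),(1,-1),(-1,-1),(-1,1))]
cv2.polylines(w,[np.int32(np.round(pts))],True,(0,0,255),1)
t=viewer.capture("top")[170:285,105:245,::-1]; 
o=np.zeros((400,800,3),np.uint8);o[:,:520]=w;o[:230,520:]=cv2.resize(t,(280,230))
cv2.imwrite("pics/t1.png",o)
E
```

```text
time: 10.02
tool_pos: [648.2, 145.8, 176.1]
tcp_rot: [3.141, 0.0, 2.001]
contact_force: [-0.4, -0.3, -0.0]
grip_width: 59.8
finger_force: 0.0
254 190
```

View pics/t1.png

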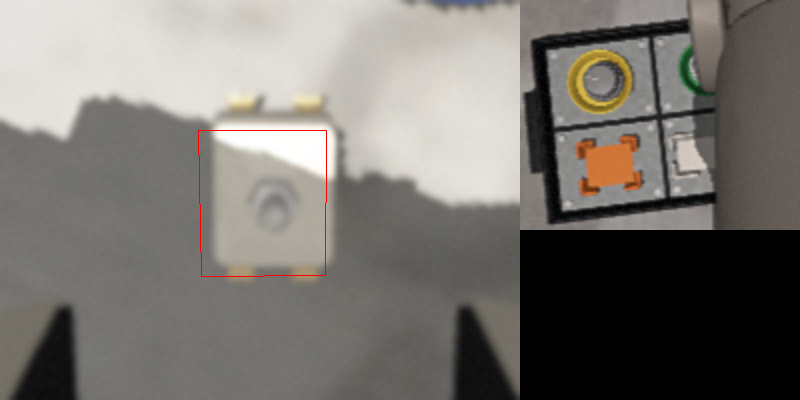

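The thermostat's angle matches and its centre lies about 3 mm further on in +y; in the top view the knob is centred in the yellow nest. I'll split the difference and grip.

```bash
python3 -m creep '0.0006 0.002 0 0 0 0 65;0 0 -0.03 0 0 0 65;0 0 -0.03 0 0 0 65;0 0 -0.025 0 0 0 65;0 0 -0.012 0 0 0 65;0 0 -0.005 0 0 0 65;0 0 0 0 0 0 65;0 0 0 0 0 0 65'
python3 -m creep '0 0 0 0 0 0 0;0 0 0 0 0 0 0;0 0 0 0 0 0 0;0 0 0 0 0 0 0;0 0 0 0 0 0 0'
python3 -m creep '0 0 0.02 0 0 0 0;0 0 0.03 0 0 0 0;0 0 0.03 0 0 0 0;0 0 0 0 0 0 0;0 0 0 0 0 0 0'
```

```text
time: 10.78
tool_pos: [648.5, 150.6, 75.6]
tcp_rot: [3.14, 0.001, 2.006]
contact_force: [0.7, 0.2, 1.1]
grip_width: 59.5
finger_force: 0.0
time: 11.2
tool_pos: [648.0, 149.9, 74.7]
tcp_rot: [3.141, 0.0, 2.005]
contact_force: [0.4, -0.2, 0.5]
grip_width: 31.0
finger_force: 0.2
time: 11.62
tool_pos: [648.8, 150.0, 156.5]
tcp_rot: [3.137, 0.001, 2.005]
contact_force: [-1.0, 0.2, -1.4]
grip_width: 29.3
finger_force: 30.0
```

```bash
python3 -m creep '-0.0288 0.0215 0 0 0 -0.0375 0;-0.0289 0.0215 0 0 0 -0.0375 0;-0.0288 0.0215 0 0 0 -0.0375 0;-0.0289 0.0215 0 0 0 -0.0375 0;-0.0288 0.0215 0 0 0 -0.0375 0;-0.0289 0.0215 0 0 0 -0.0375 0;-0.0288 0.0215 0 0 0 -0.0375 0;-0.0289 0.0215 0 0 0 -0.0375 0'
python3 -m creep '0 0 0 0 0 0 0;0 0 0 0 0 0 0;0 0 -0.025 0 0 0 0;0 0 -0.02 0 0 0 0;0 0 -0.01 0 0 0 0;0 0 0 0 0 0 0;0 0 0 0 0 0 0'
python3 - <<'E'
from plant import readout,viewer
import cv2
print(readout.get_obs()["tool_pos"])
a=viewer.capture("wrist")[150:330,120:400,::-1]; t=viewer.capture("scene")[200:330,140:300,::-1]
import numpy as np
o=np.zeros((300,800,3),np.uint8);o[:,:430]=cv2.resize(a,(430,300));o[:,430:]=cv2.resize(t,(370,300))
cv2.imwrite("pics/t2.png",o)
E
```

```text
time: 12.28
tool_pos: [414.9, 322.2, 152.9]
tcp_rot: [-3.139, 0.001, 1.703]
contact_force: [0.5, 0.8, -1.0]
grip_width: 29.9
finger_force: 30.0
time: 12.87
tool_pos: [417.6, 321.3, 98.8]
tcp_rot: [-3.14, 0.001, 1.704]
contact_force: [0.0, -0.3, -0.6]
grip_width: 29.2
finger_force: 30.0
[417.57093437 321.32499507  98.75785779]
```

View pics/t2.png

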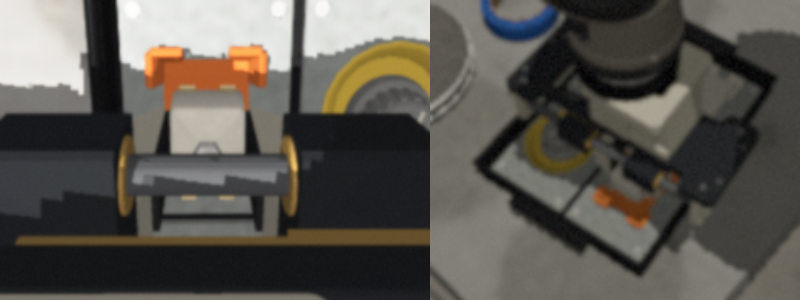

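Across x the block is centred in the orange nest (208 against 207.5). Lowering and releasing.

```bash
python3 -m creep '0 0 -0.008 0 0 0 0;0 0 -0.005 0 0 0 0;0 0 -0.0025 0 0 0 0;0 0 0 0 0 0 0;0 0 0 0 0 0 0'
python3 -m creep '0 0 0 0 0 0 38;0 0 0 0 0 0 38;0 0 0 0 0 0 38;0 0 0.01 0 0 0 38;0 0 0.02 0 0 0 38;0 0 0.03 0 0 0 38;0 0 0.03 0 0 0 38;0 0 0 0 0 0 38'
```

```text
time: 13.38
tool_pos: [417.0, 321.9, 83.8]
tcp_rot: [3.141, 0.0, 1.705]
contact_force: [-1.3, -0.2, 0.9]
grip_width: 29.5
finger_force: 30.0
time: 14.05
tool_pos: [419.3, 323.3, 179.8]
tcp_rot: [3.132, -0.004, 1.705]
contact_force: [0.6, 1.0, 0.5]
grip_width: 35.1
finger_force: 0.0
```

```bash
python3 -m creep '0.0166 -0.0338 0 0 0 -0.0065 54;0.0167 -0.0338 0 0 0 -0.0065 54;0.0166 -0.0338 0 0 0 -0.0065 54;0.0167 -0.0338 0 0 0 -0.0065 54;0.0166 -0.0338 0 0 0 -0.0065 54;0.0167 -0.0338 0 0 0 -0.0065 54;0.0166 -0.0338 0 0 0 -0.0065 54;0.0167 -0.0338 0 0 0 -0.0065 54'
python3 -m creep '0 0 0 0 0 0 54;0 0 -0.03 0 0 0 54;0 0 -0.03 0 0 0 54;0 0 -0.025 0 0 0 54;0 0 -0.012 0 0 0 54;0 0 -0.005 0 0 0 54;0 0 0 0 0 0 54;0 0 0 0 0 0 54'
python3 -m creep '0 0 0 0 0 0 0;0 0 0 0 0 0 0;0 0 0 0 0 0 0;0 0 0 0 0 0 0;0 0 0 0 0 0 0;0 0 0 0 0 0 0'
python3 -m creep '0 0 0.02 0 0 0 0;0 0 0.03 0 0 0 0;0 0 0.03 0 0 0 0;0 0 0 0 0 0 0;0 0 0 0 0 0 0'
```

```text
time: 14.72
tool_pos: [550.8, 49.7, 174.2]
tcp_rot: [3.141, 0.0, 1.652]
contact_force: [1.0, 0.3, -0.8]
grip_width: 49.9
finger_force: 0.0
time: 15.38
tool_pos: [550.7, 51.8, 72.5]
tcp_rot: [3.14, 0.0, 1.653]
contact_force: [1.0, -0.8, -0.3]
grip_width: 49.6
finger_force: 0.0
time: 15.88
tool_pos: [550.4, 51.5, 72.2]
tcp_rot: [3.141, 0.0, 1.653]
contact_force: [-1.3, -0.8, 4.1]
grip_width: 22.0
finger_force: 30.0
time: 16.3
tool_pos: [551.1, 51.5, 153.4]
tcp_rot: [3.138, 0.0, 1.653]
contact_force: [0.8, 0.3, -1.4]
grip_width: 21.3
finger_force: 30.0
```

```bash
python3 -m creep '-0.0199 0.0274 0 0 0 0.0087 0;-0.0199 0.0274 0 0 0 0.0087 0;-0.0199 0.0274 0 0 0 0.0087 0;-0.0199 0.0274 0 0 0 0.0087 0;-0.0198 0.0274 0 0 0 0.0087 0;-0.0198 0.0275 0 0 0 0.0087 0;0 0 0 0 0 0 0;0 0 0 0 0 0 0'
python3 -m creep '0 0 -0.025 0 0 0 0;0 0 -0.02 0 0 0 0;0 0 -0.01 0 0 0 0;0 0 0 0 0 0 0;0 0 0 0 0 0 0'
python3 - <<'E'
from plant import viewer
import cv2
cv2.imwrite("pics/s1.png",cv2.resize(viewer.capture("wrist")[120:340,100:400,::-1],(780,572)))
E
```

```text
time: 16.97
tool_pos: [429.6, 216.9, 150.7]
tcp_rot: [-3.139, 0.001, 1.708]
contact_force: [-0.3, 0.5, -0.5]
grip_width: 21.6
finger_force: 30.0
time: 17.38
tool_pos: [431.4, 215.3, 96.3]
tcp_rot: [-3.14, 0.0, 1.704]
contact_force: [-0.2, 0.2, -0.9]
grip_width: 21.9
finger_force: 30.0
```

View pics/s1.png

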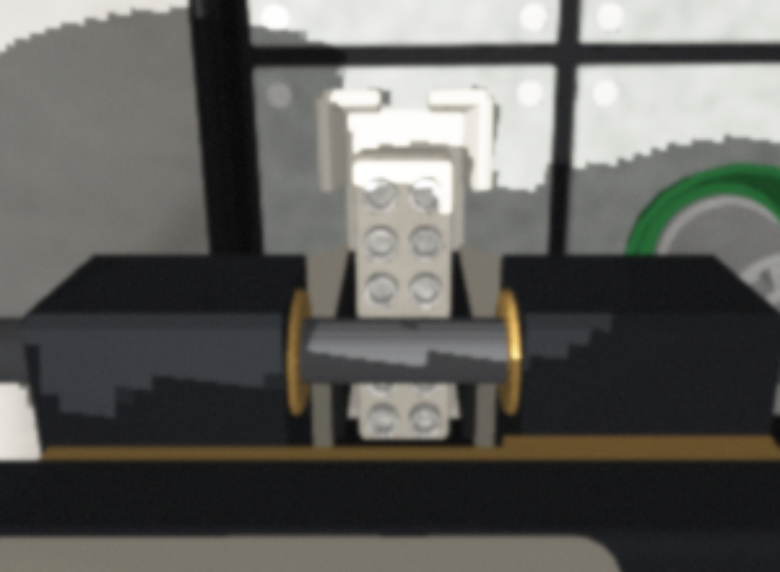

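Run:
```python
from plant import viewer
from h import *
ci=viewer.camera_info("wrist")
y=np.array([-.1335,.991])
for n,c,z,h in (("strip",(403,155),40.5,35),("nestwall in top",(405,104),17,42.5),("floor",(405,112),9,38)):
    p=world(ci,100+c[0]/2.6-.3,120+c[1]/2.6-.3,z); print(n,p,p-h*y)
```

```text
strip [426.81791955 252.11422545] [431.49041955 217.42922545]
nestwall in top [426.30628906 259.45408194] [431.98003906 217.33658194]
floor [426.77331814 256.11095973] [431.84631814 218.45295973]
```

The strip centre (431.5, 217.4) matches the nest centre (431.9, 217.9). Lowering and releasing.

```bash
python3 -m creep '0 0 -0.008 0 0 0 0;0 0 -0.005 0 0 0 0;0 0 -0.0025 0 0 0 0;0 0 0 0 0 0 0;0 0 0 0 0 0 0'
python3 -m creep '0 0 0 0 0 0 32;0 0 0 0 0 0 32;0 0 0 0 0 0 32;0 0 0.01 0 0 0 32;0 0 0.02 0 0 0 32;0 0 0.03 0 0 0 32;0 0 0.04 0 0 0 32;0 0 0.04 0 0 0 32'
python3 -m creep '0.01 -0.039 0.01 0 0 0 32;0.01 -0.039 0 0 0 0 32;0.01 -0.039 0 0 0 0 32;0.01 -0.039 0 0 0 0 32;0.01 -0.039 0 0 0 0 32;0.01 -0.039 0 0 0 0 32;0.01 -0.039 0 0 0 0 32;0.01 -0.039 0 0 0 0 32'
python3 - <<'E'
from plant import viewer
import cv2,numpy as np
t=viewer.capture("top")[170:285,105:245,::-1];s=viewer.capture("scene")[195:320,155:295,::-1]
cv2.imwrite("pics/f.png",np.hstack([cv2.resize(x,(400,400),interpolation=cv2.INTER_CUBIC) for x in(t,s)]))
E
```

```text
time: 17.85
tool_pos: [431.1, 216.1, 81.3]
tcp_rot: [3.141, -0.0, 1.705]
contact_force: [-1.5, -0.3, -1.0]
grip_width: 21.6
finger_force: 30.0
time: 18.52
tool_pos: [430.4, 215.8, 223.1]
tcp_rot: [-3.14, 0.0, 1.705]
contact_force: [1.0, 1.0, -0.3]
grip_width: 29.6
finger_force: 0.0
time: 19.18
tool_pos: [511.0, -98.0, 232.2]
tcp_rot: [3.141, 0.0, 1.705]
contact_force: [1.3, 1.0, -0.1]
grip_width: 29.4
finger_force: 0.0
```

View pics/f.png

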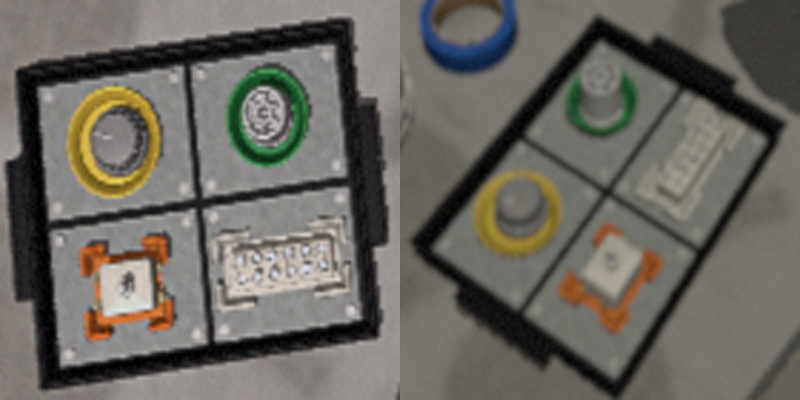

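All four parts sit level in their own nests (top half: knob (120,140), foot (266,113), thermostat (127,285), strip (281,265)). Handing in.

```bash
python3 -m creep '0 0 0 0 0 0 32;0 0 0 0 0 0 32;0 0 0 0 0 0 32'; python3 -c "
from plant import order
print(order.close_job())"
```

```text
time: 19.53
tool_pos: [510.7, -94.6, 231.5]
tcp_rot: [-3.141, -0.0, 1.706]
contact_force: [-0.8, 0.0, -0.5]
grip_width: 29.5
finger_force: 0.0
the job is handed in; nothing more can be done
None
```

The kit is made up and handed in at about 20 s: the last pictures show the grey foot, grey knob, thermostat and terminal strip each seated in its own nest and let go. I never reached for the black parts, though I took no last picture of them, and the hand-in gave no verdict.

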